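# Put the setting blocks back in their rack

### The job

Put the three setting blocks away in the block rack: the step block and the vee block left on the pattern plate, and the wedge block, which somebody has put into a wrong slot. Each belongs in the slot whose label shows its own outline, sitting fully down in the slot, with the high end of the step block and of the wedge block next to the label, as drawn; the vee block may go either way round. Lower them in rather than dropping them, and do not disturb the fourth block, the tools or the other parts lying about.

Things in the scene. Friction and masses are not known exactly. Their poses are not given: they have to be found in the camera images.
- block_step: Bare aluminium, foot 92 mm (its x) by 32 mm (its y), vertical flat sides; origin at the centre of the foot, z up. Step block, 0.32 to 0.5 kg: three equal steps 30, 50 and 70 mm high, rising towards +x (edges at x = -15.5 and +15.5 mm). Centre of mass at x = +8 mm. Stands on the pattern plate, turned any way.
- step_high (a point): Step block: foot of its high (70 mm) end, at block x = +46, y = 0, z = 0 mm.
- block_wedge: Bare aluminium, foot 92 mm (its x) by 32 mm (its y), vertical flat sides; origin at the centre of the foot, z up. Wedge block, 0.25 to 0.39 kg: top slopes straight from 10 mm high at x = -46 to 70 mm high at x = +46. Centre of mass at about x = +11 mm. Starts fully down in a wrong slot (the step block's or the vee block's), high end to the label.
- wedge_high (a point): Wedge block: foot of its high (70 mm) end, at block x = +46, y = 0, z = 0 mm.
- block_vee: Bare aluminium, foot 92 mm (its x) by 32 mm (its y), vertical flat sides; origin at the centre of the foot, z up. Vee block, 0.35 to 0.55 kg: 66 mm high with a 90 degree V across its top, 44 mm wide at the top, its bottom at x = 0 and 44 mm high; the same either way round. Centre of mass at x = 0. Stands on the pattern plate, turned any way.
- block_radius: Bare aluminium, foot 92 mm (its x) by 32 mm (its y), vertical flat sides; origin at the centre of the foot, z up. Fourth block, 60 mm high with a round trough across its top: already home in its own slot, to be left alone.
- rack: Fixed grey tray, 6 mm thick, with four wooden slots in a row along y (70 mm pitch, order varies), axes parallel to its own. Every slot is alike but for its label, so any block fits any slot. Its origin lies under the row's middle, in line with the pockets' centres. Tray edges reach 18 mm above the bench.
- slot_step: Fixed wooden slot of the step block; origin 6 mm above the bench under its pocket's centre. Pocket 102 mm (x) by 40 mm (y), open above, floor at z = 12 mm, walls to z = 28 mm (14 mm thick at the long sides, 6 mm at -x). From x = 51 to 112 a solid end, top z = 28, bears a flat white label with the step block's side outline in black, half size, drawn as the block should lie.
- slot_wedge: Fixed wooden slot of the wedge block; origin 6 mm above the bench under its pocket's centre. Pocket 102 mm (x) by 40 mm (y), open above, floor at z = 12 mm, walls to z = 28 mm (14 mm thick at the long sides, 6 mm at -x). From x = 51 to 112 a solid end, top z = 28, bears a flat white label with the wedge block's side outline in black, half size, drawn as the block should lie.
- slot_vee: Fixed wooden slot of the vee block; origin 6 mm above the bench under its pocket's centre. Pocket 102 mm (x) by 40 mm (y), open above, floor at z = 12 mm, walls to z = 28 mm (14 mm thick at the long sides, 6 mm at -x). From x = 51 to 112 a solid end, top z = 28, bears a flat white label with the vee block's side outline in black, half size, drawn as the block should lie.
- slot_radius: Fixed slot of the fourth block, which is in it; origin 6 mm above the bench under its pocket's centre. Pocket 102 mm (x) by 40 mm (y), open above, floor at z = 12 mm, walls to z = 28 mm (14 mm thick at the long sides, 6 mm at -x). From x = 51 to 112 a solid end, top z = 28, bears a flat white label with that block's side outline in black, half size, drawn as the block should lie.
- plate: Fixed dark grey iron pattern plate, 340 (x) by 420 (y) mm; origin under its centre, top at z = 20 mm. On it (plate frame, mm): yellow resin pattern x 5..115, y 40..160, up to z = 76; aluminium bracket pattern x 5..115, y -160..-40, up to z = 76; low runner between them x 48..72, up to z = 50; two steel guide pins, 34 mm across at the foot, at x = -20, y = -188 and +188, up to z = 90.
- core_print: Loose resin core print, a round stub 40 mm across and 52 mm high, standing on the pattern plate between the step and vee blocks; origin at the centre of its foot. Leave it.
- screwdriver: Screwdriver, blue handle, 200 mm long along its x, lying on the far strip of the pattern plate beyond the patterns. Leave it.
- hammer: Hammer, 280 mm long along its x, lying on the bench between the robot and the pattern plate, lower than 50 mm. Leave it.
- bottle: White bottle, 60 mm across, 170 mm high, standing beyond the gap between plate and rack; origin at the centre of its foot. Leave it.
- tin: Steel tin, 84 mm across, 100 mm high, standing beyond the rack; origin at the centre of its foot. Leave it.
- loose_pattern: Loose resin pattern part, 60 by 150 mm, 40 mm high, lying on the bench to the right of the rack; origin at the centre of its foot. Leave it.
Things that resemble listed ones, but are neither listed nor needed, are in the scene too. What is shaped like the block_step but green or red is not meant.

How it is judged:
At the end, for the whole second after the job is handed in: The step, wedge and vee blocks each sit in their own slot, upright, within 8 mm of the pocket's centre, down on its floor (within 3.5 mm) and in line with it (within 0.12 rad), at rest; the high ends of the step and wedge blocks are at the label end; the fourth block is still home in its slot (horizontal distance between block_step and slot_step below 0.008 m and z of block_step in the frame of slot_step between 0.008 and 0.0155 m and angle between each of block_step, block_wedge, block_vee, block_radius's own z axis and vertical below 0.06 rad and angle between the x axis of block_step and the x axis of slot_step, either way round below 0.12 rad and linear speed of each of block_step, block_wedge, block_vee, block_radius below 0.02 m/s and angular speed of each of block_step, block_wedge, block_vee, block_radius below 0.2 rad/s and x of step_high in the frame of slot_step above 0.03 m and horizontal distance between block_wedge and slot_wedge below 0.008 m and z of block_wedge in the frame of slot_wedge between 0.008 and 0.0155 m and angle between the x axis of block_wedge and the x axis of slot_wedge, either way round below 0.12 rad and x of wedge_high in the frame of slot_wedge above 0.03 m and horizontal distance between block_vee and slot_vee below 0.008 m and z of block_vee in the frame of slot_vee between 0.008 and 0.0155 m and angle between the x axis of block_vee and the x axis of slot_vee, either way round below 0.12 rad and horizontal distance between block_radius and slot_radius below 0.008 m and z of block_radius in the frame of slot_radius between 0.008 and 0.0155 m and angle between the x axis of block_radius and the x axis of slot_radius, either way round below 0.12 rad); the robot touches nothing.
It fails at once if one of the three blocks is dropped or slammed into its slot (faster than 0.45 m/s within 12 mm of the pocket floor) ((horizontal distance between block_step and slot_step below 0.02 m and z of block_step in the frame of slot_step below 0.024 m and linear speed of block_step above 0.45 m/s) or (horizontal distance between block_wedge and slot_wedge below 0.02 m and z of block_wedge in the frame of slot_wedge below 0.024 m and linear speed of block_wedge above 0.45 m/s) or (horizontal distance between block_vee and slot_vee below 0.02 m and z of block_vee in the frame of slot_vee below 0.024 m and linear speed of block_vee above 0.45 m/s)).
It fails at once if the fourth block is moved more than 15 mm or tipped over (distance of block_radius from where it was at the start of the episode above 0.015 m or angle between block_radius's own z axis and vertical above 0.4 rad).
It fails at once if the core print is moved more than 20 mm or tipped over (distance of core_print from where it was at the start of the episode above 0.02 m or angle between core_print's own z axis and vertical above 0.4 rad).
It fails at once if the bottle or the tin is moved more than 30 mm or tipped over ((distance of bottle from where it was at the start of the episode above 0.03 m or angle between bottle's own z axis and vertical above 0.4 rad) or (distance of tin from where it was at the start of the episode above 0.03 m or angle between tin's own z axis and vertical above 0.4 rad)).
It fails at once if the screwdriver, the hammer or the loose pattern part is moved more than 30 mm (distance of any of screwdriver, hammer, loose_pattern from where it was at the start of the episode above 0.03 m).
It also fails if it takes over 67 s, if anything falls off the work surface, if the arm or the gripper's body presses on something with over 40 N, if the wrist force passes 120 N, or if a joint passes its speed limit or range.

### The arm

A 6-joint arm with a two-finger parallel gripper is mounted at the origin on the work surface. World frame = base frame: x ahead of the robot, y to its left, z up, the work surface at z = 0. Lengths are in m, angles in rad, forces in N, time in s.
With the tool pointing down it reaches from about 0.3 to 0.875 m from the base axis. Payload 6.4 kg.
Tool frame: the origin (TCP) lies midway between the tips of the shut fingers; the grasp point (between the pads) lies 19 mm behind it; z points along the fingers, y is the line along which they close (so a half turn about z gives the same grasp; the last joint's range is limited). The gripper opens to 85 mm and grips with 20 to 120 N. Pads are 22 mm wide; open, the fingers measure 114 mm over their backs; the gripper's body (76 mm by 85 mm) begins 54 mm behind the grasp point. The pads swing forward as they close: fully open they stand 13 mm farther back than shut.
Start: joints at [-1.507, 0.181, 1.607, -0, 1.354, -0.206], TCP at [0.153, -0.554, 0.231] pointing down, gripper open.
Joint ranges: [-2.99, 2.99], [-0.89, 2.07], [0.3, 2.58], [-1.14, 4.28], [0, 2.63], [-3.12, 3.12]. Speed limits (rad/s): [2.57, 2.57, 3.01, 3.14, 3.14, 3.14].

### API

Orientations are given as a unit quaternion [w, x, y, z].
In Python, from bench import * gives the robot as it stands.
- The arm moves only by the tool play_rows, never from a script. Its argument "plan" is a list of rows, each a list of 3 entries, a list of its own where there are three numbers: the finger opening in mm, from 0 to 85.4, then the shift along the tool's x, y, z normalised to -1 to 1, where 1 is 40 cm, then the turn about the tool's z normalised to -1 to 1, where 1 is pi rad. A call has 1 to 10 rows; each row is the pose to reach, as a shift and turn from the pose commanded when the call began, along the tool's axes at that moment, turning the shorter way round; what a row does not reach only later rows make up. A row lasts 1/10 s, in which the tool goes at most 50 mm and 8.59 degrees, less where a joint would pass 70% of its speed; a pose out of reach is approached as far as the arm can. A call with a number of a shift or a turn outside -1 to 1 is refused whole. A call with a gripper value outside its range is refused whole. The fingers move at their own pace and stop on an object; the grip force is fixed at half the most. Time passes only in rows, so rows that repeat a pose let the fingers close. It gives the time, the measured TCP pose, the force, the opening and the grip force at its end, in the units of the state.
- get_obs(): the state, without advancing time (a new reading comes with each control period).
- camera(name): name is "side" or "top"; returns a dict with "image" (384x512x3 uint8, red, green, blue), "range_z" (384x512 float32, m along the optical axis (not along the pixel's ray), 0 where there is no reading), "intrinsics" (3x3 intrinsics, pixels), "rvec" (rotation vector, rad) and "tvec" (3), from world to camera coordinates, as OpenCV has them. Camera axes: x right, y down, z forward; pixel columns grow to the right and rows downward; lengths in m; the calibration is good to about 2 mm. A picture is of the moment at which its call begins.
- hand_in(): hands the job in; it is judged then, once.
Trained networks look in a picture, given as the dict that the camera call returned (one of the last four; its "shot" number tells which), for a name from the list of things; names that differ only in an ending like _2 or _b are one class to them, and where a whole thing is asked for, a point or a joint stands for the part that bears it (a point fixed in the world has none). Each returns a list of dicts, best first, with "conf" (0 to 1); they miss things now and then, are a little off and sometimes report something else, mostly with a low value. They report only what shows in the picture. A call takes as long as a camera call. They do not tell look-alikes from the thing itself.
- search_frame(picture, label): "rect" ([centre column, centre row, width, height] in pixels, round what is visible of it).
- masks_of(picture, label): "mask" (384x512 bool, what is visible of it) and "rect" ([centre column, centre row, width, height] in pixels, round what is visible of it).
The state is a dict: "time_s": time; "q": joint angles; "dq": joint speeds; "joint_efforts": joint torques, N m; "eef_pos": TCP position; "eef_rot": TCP orientation; "wrist_force": force on the tool from outside, world axes, zero at the start; "torque": the same for the moment, N m; "opening": opening from 0.0 (shut) to 1.0 (fully open); "grasp_force": force on a finger pad.
Only numpy, scipy, OpenCV 4.12 (cv2) and the standard library are available. Lean on these libraries where they do the work, as an engineer would, in place of code of your own. Each camera call takes 0.05 s, during which the arm holds its last target. There are 200 camera calls.

## Working session

There is one attempt and no reset: what is moved stays moved. The work goes in short steps, Python scripts to look and compute and a tool call to move; the robot and the scene stay as the last step left them, time stands still between calls to the robot, and variables do not carry over. Pictures are saved under pics/ and viewed, at most 10 in all, crops included, and the job is handed in when it is done.

Besides the shell and the picture viewer there is one more tool, called after "Emit:" as name(argument=value, ...) on one line, values as JSON. play_rows: Moves the arm, as the interface text tells. Its arguments: {"type":"object","properties":{"plan":{"type":"array","items":{"type":"array"}}},"required":["plan"]}

```bash
mkdir -p pics; cat > h.py <<'E'
from bench import *
import numpy as np, cv2
def cloud(p):
    K=np.array(p["intrinsics"]);R=cv2.Rodrigues(np.array(p["rvec"],float))[0];t=np.array(p["tvec"],float).ravel()
    z=p["range_z"];v,u=np.mgrid[:z.shape[0],:z.shape[1]]
    P=np.stack([(u-K[0,2])*z/K[0,0],(v-K[1,2])*z/K[1,1],z],-1)
    W=(P-t)@R
    W[z==0]=np.nan
    return W
E
python3 - <<'E'
from h import *
o=get_obs();print({k:np.round(v,3) for k,v in o.items()})
for n in("top","side"):
    p=camera(n);np.savez(f"{n}0.npz",**{k:p[k] for k in("image","range_z","intrinsics","rvec","tvec")})
    cv2.imwrite(f"pics/{n}0.png",cv2.resize(p["image"][:,:,::-1],(800,600)))
    W=cloud(p)
    for l in("block_step","block_wedge","block_vee","block_radius","slot_step","slot_wedge","slot_vee","slot_radius","rack","core_print"):
        for d in masks_of(p,l)[:3]:
            w=W[d["mask"]];print(n,l,round(d["conf"],2),np.round(d["rect"]),np.round(np.nanmedian(w,0),3),np.round(np.nanmax(w[:,2]),3))
E
```

```text
{'time_s': np.float64(0.0), 'q': array([-1.507,  0.182,  1.608,  0.   ,  1.354, -0.206]), 'dq': array([-0.001, -0.   ,  0.   ,  0.001, -0.001,  0.001]), 'joint_efforts': array([-4.0000e-03, -4.4488e+01, -3.5134e+01, -0.0000e+00,  9.0000e-03,
       -0.0000e+00]), 'eef_pos': array([ 0.153, -0.554,  0.23 ]), 'eef_rot': array([-0.001,  0.991,  0.134,  0.   ]), 'wrist_force': array([-0.087,  0.553, -0.193]), 'torque': array([-0.019, -0.019,  0.046]), 'grasp_force': np.float64(0.0), 'opening': np.float64(1.002)}
top block_step 0.72 [131. 173.  28.  23.] [0.566 0.529 0.044] 0.079
top block_step 0.63 [121. 220.  24.  10.] [0.371 0.549 0.047] 0.076
top block_step 0.48 [168. 258.  23.  18.] [0.232 0.347 0.049] 0.077
top block_wedge 0.66 [326. 181.  73.  52.] [ 0.602 -0.237  0.008] 0.028
top block_wedge 0.62 [352. 186.  15.  23.] [ 0.518 -0.381  0.056] 0.092
top block_vee 0.49 [235. 177.  22.  20.] [0.545 0.097 0.079] 0.097
top block_radius 0.72 [300. 186.  11.  24.] [ 0.507 -0.174  0.068] 0.087
top slot_step 0.6 [352. 179.  19.  42.] [ 0.575 -0.374  0.035] 0.044
top slot_wedge 0.88 [337. 180.
[... 863 characters left out ...]
55] 0.091
side block_vee 0.75 [223. 201.  29.  33.] [0.54  0.101 0.066] 0.09
side block_radius 0.62 [275. 158.  25.  19.] [ 0.504 -0.163  0.058] 0.081
side slot_step 0.6 [225. 199.  26.  28.] [0.541 0.106 0.065] 0.09
side slot_wedge 0.68 [283. 140.  39.  24.] [ 0.547 -0.318  0.03 ] 0.04
side slot_vee 0.64 [279. 149.  46.  27.] [ 0.533 -0.256  0.03 ] 0.078
side slot_radius 0.61 [271. 160.  41.  33.] [ 0.542 -0.147  0.03 ] 0.038
side rack 0.59 [269. 149.  55.  61.] [ 0.501 -0.14   0.007] 0.363
side rack 0.36 [190. 247.  25.  33.] [0.5   0.306 0.056] 0.093
side core_print 0.47 [207. 225.  13.  11.] [0.52  0.213 0.048] 0.072
side core_print 0.28 [298. 125.  16.  23.] [ 0.527 -0.371  0.054] 0.452
```

View pics/top0.png

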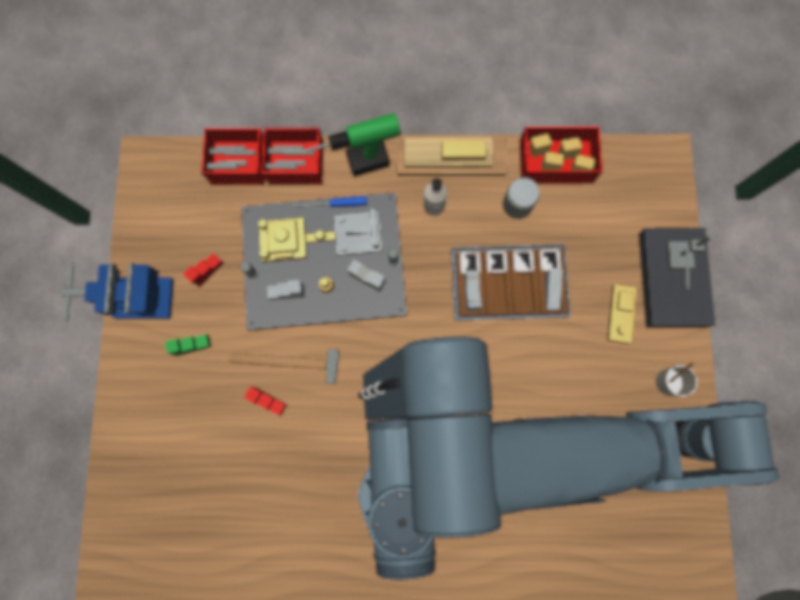

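View pics/side0.png

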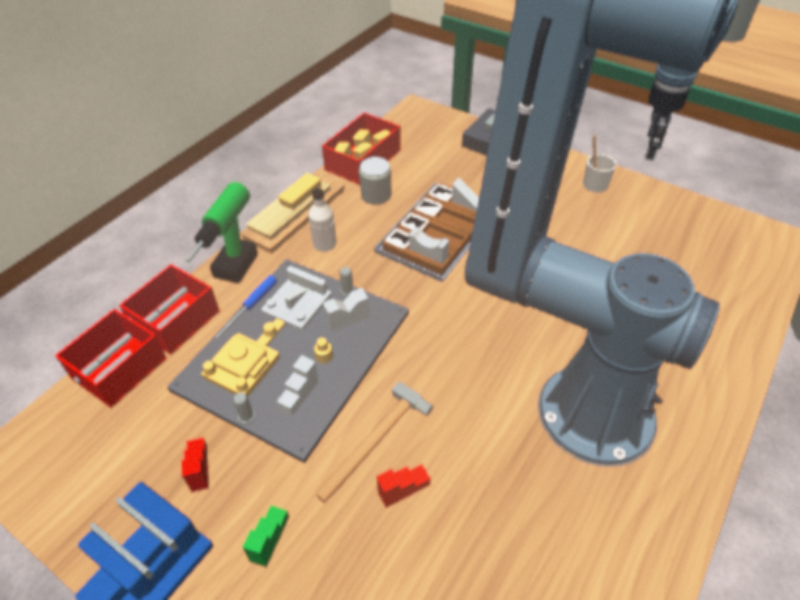

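```bash
python3 - <<'E'
from h import *
def ortho(p,x0,x1,y0,y1,z,s):
    H,Wd=int((x1-x0)*s),int((y1-y0)*s)
    v,u=np.mgrid[:H,:Wd]
    X=np.stack([x1-v/s,y1-u/s,np.full(u.shape,z)],-1).reshape(-1,3).astype(float)
    uv=cv2.projectPoints(X,p["rvec"],p["tvec"],p["intrinsics"],None)[0].reshape(H,Wd,2).astype(np.float32)
    return cv2.remap(p["image"],uv[...,0],uv[...,1],cv2.INTER_CUBIC)[:,:,::-1]
P={n:dict(np.load(n+"0.npz")) for n in("top","side")}
a=[ortho(P[n],.42,.72,-.45,-.10,.034,1100) for n in P]
cv2.imwrite("pics/rack0.png",np.hstack(a))
b=[ortho(P[n],.40,.66,.03,.38,.02,1100) for n in P]
cv2.imwrite("pics/plate0.png",np.hstack(b))
W={n:cloud(P[n]) for n in P}
for nm,(x0,x1,y0,y1,zl) in dict(step=(.44,.56,.24,.37,.035),vee=(.47,.62,.04,.16,.035),core=(.49,.55,.18,.235,.03),wedge=(.44,.6,-.42,-.34,.044),rad=(.44,.6,-.21,-.13,.044)).items():
  for n in P:
    w=W[n].reshape(-1,3);m=(w[:,0]>x0)&(w[:,0]<x1)&(w[:,1]>y0)&(w[:,1]<y1)&(w[:,2]>zl)
    q=w[m]
    if len(q)<8: print(nm,n,len(q));continue
    r=cv2.minAreaRect((q[:,:2]*1000).astype(np.float32))
    print(nm,n,len(q),np.round(r[0]),np.round(r[1]),round(r[2],1),np.round(np.percentile(q[:,2],[5,25,50,75,95]),3))
E
```

```text
step top 226 [511. 307.] [34. 92.] 4.7 [0.045 0.052 0.069 0.087 0.094]
step side 465 [509. 308.] [35. 95.] 3.8 [0.04  0.048 0.065 0.076 0.088]
vee top 257 [577. 104.] [128.  94.] 69.5 [0.038 0.068 0.079 0.086 0.091]
vee side 488 [565. 101.] [121. 107.] 88.2 [0.037 0.053 0.068 0.081 0.085]
core top 70 [527. 203.] [35. 33.] 85.7 [0.038 0.047 0.053 0.07  0.075]
core side 128 [524. 208.] [37. 34.] 52.0 [0.032 0.041 0.05  0.062 0.071]
wedge top 180 [ 521. -391.] [78. 48.] 2.9 [0.047 0.054 0.065 0.077 0.086]
wedge side 165 [ 523. -381.] [70. 41.] 3.2 [0.046 0.052 0.061 0.072 0.083]
rad top 212 [ 518. -180.] [111.  49.] 2.6 [0.057 0.064 0.07  0.077 0.082]
rad side 267 [ 506. -174.] [94. 39.] 3.1 [0.047 0.058 0.063 0.071 0.077]
```

View pics/rack0.png

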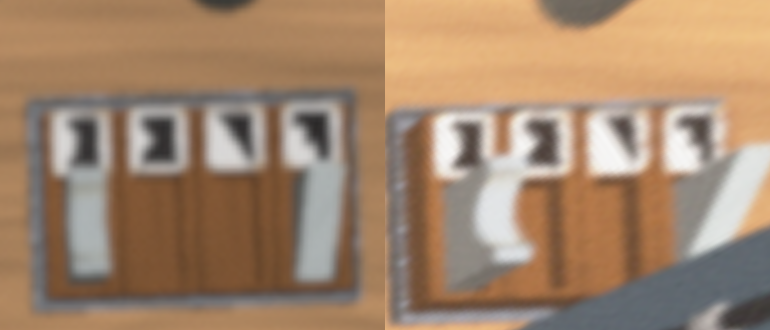

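View pics/plate0.png

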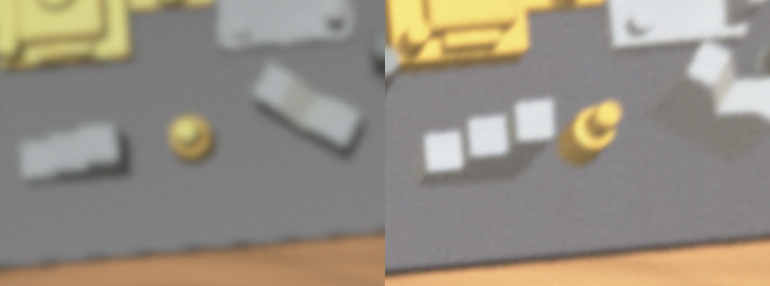

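```bash
cat > fit.py <<'E'
from h import *
from scipy.optimize import least_squares
from scipy.spatial import ConvexHull
def prism(prof,hw):
    e=ConvexHull(np.array(prof)).equations
    return lambda p:np.maximum((p[:,[0,2]]@e[:,:2].T+e[:,2]).max(1),abs(p[:,1])-hw)
def box(x0,x1,y0,y1,z0,z1): 
    f=prism([(x0,z0),(x1,z0),(x1,z1),(x0,z1)],(y1-y0)/2)
    return lambda p:f(p-[0,(y0+y1)/2,0])
M={"step":[prism([(-46,0),(46,0),(46,30),(-46,30)],16),prism([(-15.5,0),(46,0),(46,50),(-15.5,50)],16),prism([(15.5,0),(46,0),(46,70),(15.5,70)],16)],
"vee":[prism([(-46,0),(0,0),(0,44),(-22,66),(-46,66)],16),prism([(46,0),(0,0),(0,44),(22,66),(46,66)],16)],
"wedge":[prism([(-46,0),(46,0),(46,70),(-46,10)],16)],
"core":[lambda p:np.maximum(np.hypot(p[:,0],p[:,1])-20,p[:,2]-52)]}
R=[box(-75,125,-140,140,-20,6)]
for k in range(4):
    c=-105+70*k
    R+=[box(-57,112,c-34,c-20,0,34),box(-57,112,c+20,c+34,0,34),box(-57,-51,c-34,c+34,0,34),box(51,112,c-34,c+34,0,34),box(-57,112,c-34,c+34,0,18)]
M["rack"]=R
def fit(clouds,name,x0,zb,half,zlo,zhi,floor=None):
    q=np.vstack(clouds);q=q[np.isfinite(q).all(1)]*1000
    q=q[(abs(q[:,:2]-np.array(x0[:2]))<half).all(1)&(q[:,2]>zlo)&(q[:,2]<zhi)]
    if name=="rack":
        pass
    def res(s):
        c,n=np.cos(s[2]),np.sin(s[2]);d=q-[s[0],s[1],zb]
        p=np.stack([c*d[:,0]+n*d[:,1],-n*d[:,0]+c*d[:,1],d[:,2]],1)
        f=abs(np.min([m(p) for m in M[name]],0))
        return f if floor is None else np.minimum(f,abs(q[:,2]-floor))
    best=min((least_squares(res,[x0[0],x0[1],x0[2]+a],loss="soft_l1",f_scale=2,x_scale=[1,1,.02],diff_step=1e-3) for a in ((0,np.pi) if name in("step",) else (0,))),key=lambda r:r.cost)
    return best.x,np.sqrt(2*best.cost/len(q)),len(q)
E
python3 - <<'E'
from fit import *
P={n:dict(np.load(n+"0.npz")) for n in("top","side")}
W={n:cloud(P[n]).reshape(-1,3) for n in P}
for sel in(["top"],["side"],["top","side"]):
    C=[W[n] for n in sel]
    for nm,a in dict(step=((510,307,1.66),20,65,27,105,20),vee=((530,85,1.0 if 0 else -2.1),20,62,27,105,20),core=((527,206,0),20,32,27,80,20),wedge=((515,-382,.04),18,60,42,105,34)).items():
        print(sel,nm,*[np.round(v,3) for v in fit(C,nm,*a)])
    print(sel,"rack",*[np.round(v,3) for v in fit(C,"rack",(512,-275,.035),0,150,-10,40,0)])
im=P["top"]["image"]
# labels
g=cv2.cvtColor(im,cv2.COLOR_RGB2HSV);K=P["top"]["intrinsics"]
s=4000;y1,x1=-.13,.66;v,u=np.mgrid[:520,:1160]
X=np.stack([x1-v/s,y1-u/s,np.full(u.shape,.034)],-1).reshape(-1,3)
uv=cv2.projectPoints(X,P["top"]["rvec"],P["top"]["tvec"],K,None)[0].reshape(520,1160,2).astype(np.float32)
o=cv2.remap(im,uv[...,0],uv[...,1],cv2.INTER_CUBIC)
m=((o.min(2)>135)).astype(np.uint8)
for c in cv2.findContours(m,cv2.RETR_EXTERNAL,cv2.CHAIN_APPROX_NONE)[0]:
    if cv2.contourArea(c)>10000:
        r=cv2.minAreaRect(c);print("label",np.round([x1*1000-r[0][1]/4,y1*1000-r[0][0]/4]),np.round(np.array(r[1])/4),r[2])
E
```

```text
['top'] step [511.066 307.951   4.8  ] 2.208 261
['top'] vee [549.375  96.867  -2.041] 4.002 286
['top'] core [ 534.772  205.647 -169.748] 2.892 82
['top'] wedge [ 5.10553e+02 -3.83984e+02  5.90000e-02] 2.5 197
['top'] rack [ 5.12124e+02 -2.78775e+02  3.80000e-02] 2.566 4444
['side'] step [509.328 307.927   4.79 ] 1.604 504
['side'] vee [547.27   96.891  -2.053] 4.42 542
['side'] core [531.742 201.479   6.892] 2.676 135
['side'] wedge [ 5.13921e+02 -3.83940e+02  7.10000e-02] 2.05 175
['side'] rack [ 5.10183e+02 -2.79491e+02  4.40000e-02] 2.627 2545
['top', 'side'] step [509.739 307.93    4.794] 1.871 765
['top', 'side'] vee [547.848  97.145  -2.05 ] 4.297 828
['top', 'side'] core [ 533.428  203.353 -792.162] 2.861 217
['top', 'side'] wedge [ 5.11880e+02 -3.84088e+02  7.20000e-02] 2.344 372
['top', 'side'] rack [ 5.11430e+02 -2.79191e+02  4.20000e-02] 2.594 6989
label [ 576. -173.] [92. 54.] 90.0
label [ 594. -243.] [60. 53.] 90.0
label [ 596. -313.] [60. 53.] 89.42705535888672
label [ 579. -384.] [100.  55.] 86.76638793945312
```

Emit:
play_rows(plan=[[55,[0.9,-0.14,0.1],0.07],[55,[0.9,-0.14,0.1],0.07],[55,[0.9,-0.14,0.1],0.07],[55,[0.9,-0.14,0.1],0.07],[55,[0.9,-0.14,0.1],0.07],[55,[0.9,-0.14,0.1],0.07],[55,[0.9,-0.14,0.1],0.07],[55,[0.9,-0.14,0.1],0.07],[55,[0.9,-0.14,0.1],0.07],[55,[0.9,-0.14,0.1],0.07]])

```text
time_s: 2.1
eef_pos: [0.4853, -0.4041, 0.191]
eef_rot: [-0.0, 1.0, 0.026, -0.0]
wrist_force: [-0.7, -0.2, 0.4]
opening: 0.641
grasp_force: 0.0
```

```bash
cat > go.py <<'E'
import sys
from h import *
from scipy.spatial.transform import Rotation as Ro
def pose():
    o=get_obs();w,x,y,z=o["eef_rot"];R=Ro.from_quat([x,y,z,w]).as_matrix()
    return o,R,np.arctan2(R[1,0],R[0,0])
def go(x,y,z,yaw):
    o,R,a=pose()
    d=(np.array([x,y,z])/1000-o["eef_pos"])@R/.4
    t=-((yaw-a+np.pi)%(2*np.pi)-np.pi)/np.pi
    print("pos",np.round(o["eef_pos"]*1000,1),"yaw",round(a,3),"q6",round(o["q"][5],2),"t",round(o["time_s"],2),"open",round(o["opening"]*85.4,1),"F",np.round(o["wrist_force"],1),"grip",round(float(o["grasp_force"]),1))
    print("shift",np.round(d,4),"turn",round(t,4))
if __name__=="__main__": go(*map(float,sys.argv[1:]))
E
python3 go.py 530 -383 110 .05
python3 - <<'E'
from fit import *
P={n:dict(np.load(n+"0.npz")) for n in("top","side")}
W={n:cloud(P[n]).reshape(-1,3) for n in P}
for sel in(["top"],["side"],["top","side"]):
  for a0 in(-2.05,-2.28):
    x=np.array([546,97,a0])
    for i in range(4):
        C=[]
        for n in sel:
            d=W[n]*1000-[x[0],x[1],0];c,s=np.cos(x[2]),np.sin(x[2])
            C.append(W[n][(abs(c*d[:,0]+s*d[:,1])<56)&(abs(-s*d[:,0]+c*d[:,1])<25)])
        x,r,n_=fit(C,"vee",tuple(x),20,90,27,105,20)
    print(sel,np.round(x,3),round(r,2),n_)
E
```

```text
pos [ 485.3 -404.1  191. ] yaw 0.051 q6 0.64 t 2.1 open 54.8 F [-0.7 -0.2  0.4] grip 0.0
shift [ 0.1145 -0.0469  0.2025] turn 0.0003
['top'] [548.743  97.252  -2.076] 1.96 248
['top'] [548.737  97.249  -2.076] 1.96 248
['side'] [546.874  97.105  -2.073] 1.66 475
['side'] [546.915  97.149  -2.073] 1.66 475
['top', 'side'] [547.426  97.422  -2.075] 1.8 723
['top', 'side'] [547.426  97.422  -2.075] 1.8 723
```

Emit:
play_rows(plan=[[55,[0.1145,-0.047,0.2],0],[55,[0.1145,-0.047,0.2],0],[55,[0.1145,-0.047,0.25],0],[55,[0.1145,-0.047,0.3],0],[55,[0.1145,-0.047,0.35],0],[55,[0.1145,-0.047,0.385],0],[55,[0.1145,-0.047,0.385],0],[30,[0.1145,-0.047,0.385],0],[20,[0.1145,-0.047,0.385],0],[20,[0.1145,-0.047,0.385],0]])

```text
time_s: 3.1
eef_pos: [0.5307, -0.3842, 0.0389]
eef_rot: [0.001, 1.0, 0.025, 0.001]
wrist_force: [-0.9, -0.6, 2.4]
opening: 0.367
grasp_force: 60.2
```

Emit:
play_rows(plan=[[20,[0,0,0],0],[20,[0,0,0],0],[20,[0,0,0],0],[20,[0,0,0],0]])

```text
time_s: 3.5
eef_pos: [0.5307, -0.3842, 0.0388]
eef_rot: [0.001, 1.0, 0.025, 0.001]
wrist_force: [-2.1, -1.2, 6.0]
opening: 0.365
grasp_force: 60.7
```

```bash
python3 go.py 530 -383 110 .05
```

```text
pos [ 530.7 -384.2   38.8] yaw 0.05 q6 0.71 t 3.5 open 31.1 F [-2.1 -1.2  6. ] grip 60.7
shift [-0.0014 -0.0028 -0.1779] turn -0.0
```

Emit:
play_rows(plan=[[20,[0,0,-0.03],0],[20,[0,0,-0.06],0],[20,[0,0,-0.1],0],[20,[0,0,-0.15],0],[20,[0,0,-0.2],0],[20,[0,0,-0.2],0],[20,[0,0.17,-0.2],0],[20,[0,0.17,-0.2],0],[20,[0,0.17,-0.2],0]])

```text
time_s: 4.4
eef_pos: [0.5328, -0.4538, 0.1168]
eef_rot: [0.0, 1.0, 0.024, 0.0]
wrist_force: [0.1, 0.8, -2.7]
opening: 0.367
grasp_force: 60.5
```

```bash
python3 go.py 532 -315 100 .038
python3 - <<'E'
from fit import *
from go import pose
P={n:camera(n) for n in("top","side")}
for n in P: np.savez(n+"1.npz",**{k:P[n][k] for k in("image","range_z","intrinsics","rvec","tvec")})
W={n:cloud(P[n]).reshape(-1,3) for n in P}
o,R,a=pose();t=o["eef_pos"]*1000
for sel in(["top"],["side"],["top","side"]):
    C=[W[n] for n in sel]
    print(sel,"rack",*[np.round(v,3) for v in fit(C,"rack",(512,-280,.038),0,150,-10,40,0)])
cv2.imwrite("pics/side1.png",cv2.resize(P["side"]["image"][70:240,170:400,::-1],(800,591),interpolation=cv2.INTER_CUBIC))
E
```

```text
pos [ 532.8 -453.8  116.8] yaw 0.047 q6 0.65 t 4.4 open 31.3 F [ 0.1  0.8 -2.7] grip 60.5
shift [ 0.0144 -0.3468  0.0417] turn 0.003
['top'] rack [ 5.22686e+02 -2.79002e+02  3.80000e-02] 2.511 2223
['side'] rack [ 5.08935e+02 -2.79328e+02  2.90000e-02] 2.476 1865
['top', 'side'] rack [ 5.19113e+02 -2.79813e+02  6.50000e-02] 2.551 4088
```

View pics/side1.png

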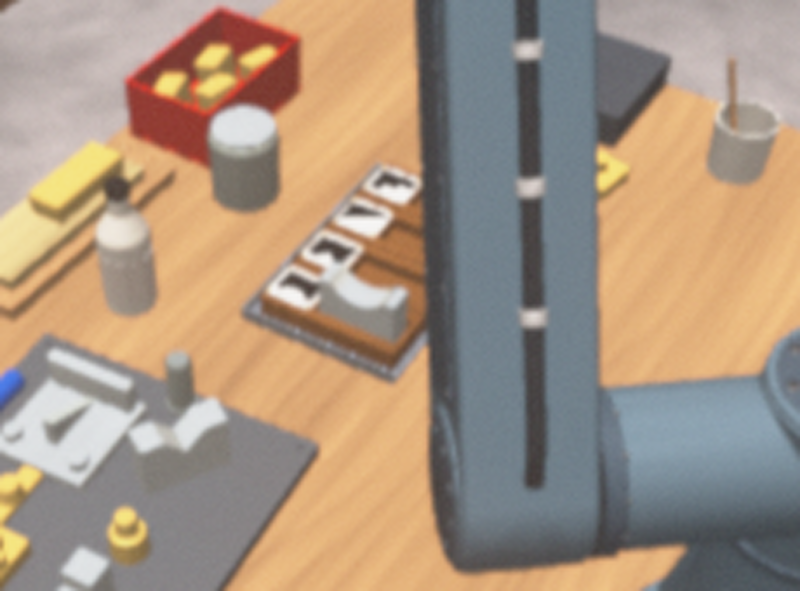

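Emit:
play_rows(plan=[[20,[0,-0.347,0],0.003],[20,[0.015,-0.349,0],0.003],[20,[0.015,-0.349,0],0.003],[20,[0.015,-0.349,0.05],0.003],[20,[0.015,-0.349,0.1],0.003],[20,[0.015,-0.349,0.13],0.003],[20,[0.015,-0.349,0.13],0.003],[20,[0.015,-0.349,0.13],0.003]])

```text
time_s: 5.3
eef_pos: [0.5326, -0.3112, 0.0654]
eef_rot: [-0.0, 1.0, 0.02, -0.0]
wrist_force: [-0.2, -0.8, -2.3]
opening: 0.365
grasp_force: 61.1
```

```bash
python3 go.py 532.5 -314.3 39 .038
```

```text
pos [ 532.6 -311.2   65.4] yaw 0.041 q6 0.81 t 5.3 open 31.2 F [-0.2 -0.8 -2.3] grip 61.1
shift [-0.0004  0.0077  0.066 ] turn 0.0008
```

Emit:
play_rows(plan=[[20,[0,0.0077,0],0.001],[20,[0,0.0077,0],0.001],[20,[0,0.0077,0.015],0.001],[20,[0,0.0077,0.03],0.001],[20,[0,0.0077,0.04],0.001],[20,[0,0.0077,0.04],0.001]])

```text
time_s: 5.9
eef_pos: [0.532, -0.3139, 0.0481]
eef_rot: [-0.001, 1.0, 0.019, -0.001]
wrist_force: [-0.9, 0.0, -3.5]
opening: 0.366
grasp_force: 61.1
```

```bash
python3 go.py 532.5 -314.3 39 .038
```

```text
pos [ 532.  -313.9   48.1] yaw 0.037 q6 0.81 t 5.9 open 31.3 F [-0.9  0.  -3.5] grip 61.1
shift [0.0012 0.0011 0.0227] turn -0.0002
```

Emit:
play_rows(plan=[[20,[0,0.001,0.01],0],[20,[0,0.001,0.016],0],[20,[0,0.001,0.021],0],[20,[0,0.001,0.021],0],[20,[0,0.001,0.021],0]])

```text
time_s: 6.4
eef_pos: [0.5327, -0.3149, 0.0409]
eef_rot: [-0.0, 1.0, 0.019, 0.0]
wrist_force: [-0.3, 0.6, -2.8]
opening: 0.366
grasp_force: 61.1
```

```bash
python3 go.py 532.5 -314.3 39 .038
```

```text
pos [ 532.7 -314.9   40.9] yaw 0.037 q6 0.81 t 6.4 open 31.3 F [-0.3  0.6 -2.8] grip 61.1
shift [-0.0005 -0.0015  0.0047] turn -0.0002
```

Emit:
play_rows(plan=[[20,[0,0,0.004],0],[20,[0,0,0.006],0],[20,[0,0,0.006],0],[20,[0,0,0.006],0]])

```text
time_s: 6.8
eef_pos: [0.5328, -0.315, 0.0388]
eef_rot: [0.0, 1.0, 0.019, 0.0]
wrist_force: [-0.6, 1.2, 1.0]
opening: 0.367
grasp_force: 61.3
```

```bash
python3 go.py 532.5 -314.3 39 .038
```

```text
pos [ 532.8 -315.    38.8] yaw 0.037 q6 0.81 t 6.8 open 31.4 F [-0.6  1.2  1. ] grip 61.3
shift [-0.0007 -0.0018 -0.0004] turn -0.0002
```

Emit:
play_rows(plan=[[55,[0,0,0],0],[55,[0,0,0],0],[55,[0,0,0],0],[55,[0,0,0],0],[55,[0,0,-0.05],0],[55,[0,0,-0.15],0],[55,[0,0,-0.25],0],[55,[0,0,-0.35],0],[55,[0,-0.1,-0.4],0],[55,[0,-0.2,-0.4],0]])

```text
time_s: 7.8
eef_pos: [0.5316, -0.2364, 0.2031]
eef_rot: [0.002, 1.0, 0.018, 0.003]
wrist_force: [0.8, 0.2, 0.1]
opening: 0.645
grasp_force: 0.0
```

```bash
python3 go.py 510.4 300 110 1.652
```

```text
pos [ 531.6 -236.4  203.1] yaw 0.035 q6 0.91 t 7.8 open 55.1 F [0.8 0.2 0.1] grip 0.0
shift [-0.0074 -1.3431  0.2261] turn -0.5147
```

Emit:
play_rows(plan=[[55,[0,-1,0],-0.5],[55,[0,-1,0],-0.5],[55,[0,-1,0],-0.5],[55,[0,-1,0],-0.5],[55,[0,-1,0],-0.5],[55,[0,-1,0],-0.5],[55,[0,-1,0],-0.5],[55,[0,-1,0],-0.5],[55,[0,-1,0],-0.5],[55,[0,-1,0],-0.5]])

```text
time_s: 8.8
eef_pos: [0.5143, 0.1669, 0.1985]
eef_rot: [0.0, 0.715, 0.699, 0.0]
wrist_force: [-0.0, -1.0, 0.9]
opening: 0.645
grasp_force: 0.0
```

Emit:
play_rows(plan=[[55,[0,0,0],0],[55,[0,0,0],0]])

```text
time_s: 9.0
eef_pos: [0.5148, 0.1647, 0.1985]
eef_rot: [0.0, 0.72, 0.694, 0.0]
wrist_force: [-0.2, 0.3, 0.2]
opening: 0.644
grasp_force: 0.0
```

```bash
python3 go.py 510.4 300 110 1.652
```

```text
pos [514.8 164.7 198.5] yaw 1.533 q6 0.13 t 9.0 open 55.0 F [-0.2  0.3  0.2] grip 0.0
shift [ 0.3376 -0.0238  0.2213] turn -0.0378
```

Emit:
play_rows(plan=[[55,[0.1,0,0.05],-0.03],[55,[0.22,-0.02,0.1],-0.038],[55,[0.3376,-0.024,0.18],-0.038],[55,[0.3376,-0.024,0.22],-0.038],[55,[0.3376,-0.024,0.22],-0.038],[55,[0.3376,-0.024,0.22],-0.038]])

```text
time_s: 9.6
eef_pos: [0.5098, 0.2993, 0.1105]
eef_rot: [-0.0, 0.677, 0.736, -0.0]
wrist_force: [-0.1, -0.4, -0.3]
opening: 0.642
grasp_force: 0.0
```

```bash
python3 go.py 510.4 300 40 1.652
python3 - <<'E'
from fit import *
P={n:camera(n) for n in("top","side")}
W={n:cloud(P[n]).reshape(-1,3) for n in P}
for n in P: np.savez(n+"2.npz",**{k:P[n][k] for k in("image","range_z","intrinsics","rvec","tvec")})
for sel in(["top"],["side"],["top","side"]):
    C=[W[n] for n in sel]
    print(sel,"wedge",*[np.round(v,3) for v in fit(C,"wedge",(514,-315,.04),18,55,42,105,34)])
    print(sel,"rack",*[np.round(v,3) for v in fit(C,"rack",(512,-280,.038),0,150,-10,40,0)])
E
```

```text
pos [509.8 299.3 110.5] yaw 1.654 q6 0.25 t 9.6 open 54.8 F [-0.1 -0.4 -0.3] grip 0.0
shift [0.0017 0.0018 0.1763] turn 0.0008
['top'] wedge [ 5.13652e+02 -3.14168e+02  3.10000e-02] 2.032 176
['top'] rack [ 5.11603e+02 -2.79905e+02  3.00000e-02] 2.624 4625
['side'] wedge [ 5.14e+02 -3.15e+02  4.00e-02] nan 0
['side'] rack [ 5.08931e+02 -2.79445e+02  2.60000e-02] 2.432 1812
['top', 'side'] wedge [ 5.13652e+02 -3.14168e+02  3.10000e-02] 2.032 176
['top', 'side'] rack [ 5.10328e+02 -2.79668e+02  3.10000e-02] 2.578 6437fit.py:30: RuntimeWarning: invalid value encountered in scalar divide
  return best.x,np.sqrt(2*best.cost/len(q)),len(q)
```

Emit:
play_rows(plan=[[55,[0.002,0.002,0.08],0],[55,[0.002,0.002,0.14],0],[55,[0.002,0.002,0.176],0],[55,[0.002,0.002,0.176],0],[30,[0.002,0.002,0.176],0],[20,[0.002,0.002,0.176],0],[20,[0.002,0.002,0.176],0],[20,[0.002,0.002,0.176],0],[20,[0.002,0.002,0.176],0],[20,[0.002,0.002,0.176],0]])

```text
time_s: 10.7
eef_pos: [0.5121, 0.3012, 0.042]
eef_rot: [0.001, 0.676, 0.737, 0.001]
wrist_force: [0.8, -1.9, 5.3]
opening: 0.366
grasp_force: 60.9
```

```bash
python3 go.py 510.4 300 200 1.652
```

```text
pos [512.1 301.2  42. ] yaw 1.657 q6 0.25 t 10.7 open 31.2 F [ 0.8 -1.9  5.3] grip 60.9
shift [-0.0025 -0.0031 -0.3949] turn 0.0015
```

Emit:
play_rows(plan=[[20,[0,0,-0.05],0],[20,[0,0,-0.12],0],[20,[0,0,-0.22],0],[20,[0,0,-0.32],0],[20,[0,0,-0.38],0],[20,[-0.05,0,-0.38],-0.04],[20,[-0.15,0,-0.38],-0.08],[20,[-0.25,0,-0.38],-0.12],[20,[-0.35,0,-0.38],-0.16],[20,[-0.45,0,-0.38],-0.2]])

```text
time_s: 11.7
eef_pos: [0.525, 0.1204, 0.1916]
eef_rot: [-0.001, 0.413, 0.911, -0.0]
wrist_force: [0.3, -0.4, -3.2]
opening: 0.365
grasp_force: 60.4
```

Emit:
play_rows(plan=[[20,[0,0,0],0]])

```text
time_s: 11.8
eef_pos: [0.5258, 0.1174, 0.1917]
eef_rot: [-0.0, 0.416, 0.91, -0.001]
wrist_force: [0.9, -0.0, -2.7]
opening: 0.367
grasp_force: 60.7
```

```bash
python3 go.py 523 -384.7 110 3.178
```

```text
pos [525.8 117.4 191.7] yaw 2.284 q6 -0.71 t 11.8 open 31.3 F [ 0.9 -0.  -2.7] grip 60.7
shift [-0.9442 -0.8265  0.2064] turn -0.2844
```

Emit:
play_rows(plan=[[20,[-0.944,-0.8265,0],-0.2844],[20,[-0.944,-0.8265,0],-0.2844],[20,[-0.944,-0.8265,0],-0.2844],[20,[-0.944,-0.8265,0],-0.2844],[20,[-0.944,-0.8265,0],-0.2844],[20,[-0.944,-0.8265,0],-0.2844],[20,[-0.944,-0.8265,0],-0.2844],[20,[-0.944,-0.8265,0],-0.2844],[20,[-0.944,-0.8265,0],-0.2844],[20,[-0.944,-0.8265,0],-0.2844]])

```text
time_s: 12.8
eef_pos: [0.5234, -0.3514, 0.1915]
eef_rot: [-0.0, -0.018, 1.0, 0.001]
wrist_force: [1.3, 0.2, -2.7]
opening: 0.365
grasp_force: 61.0
```

Emit:
play_rows(plan=[[20,[0,0,0.1],0],[20,[0,0,0.2],0],[20,[0,0,0.2],0],[20,[0,0,0.2],0],[20,[0,0,0.2],0]])

```text
time_s: 13.3
eef_pos: [0.5252, -0.3509, 0.1147]
eef_rot: [0.001, -0.019, 1.0, -0.001]
wrist_force: [0.0, -0.0, -2.7]
opening: 0.365
grasp_force: 61.3
```

```bash
python3 go.py 523 -384.7 68 3.178
```

```text
pos [ 525.2 -350.9  114.7] yaw -3.104 q6 -2.39 t 13.3 open 31.2 F [ 0.  -0.  -2.7] grip 61.3
shift [ 0.0089 -0.0838  0.1169] turn 0.0004
```

Emit:
play_rows(plan=[[20,[0.009,-0.084,0],0],[20,[0.009,-0.084,0],0],[20,[0.009,-0.084,0],0],[20,[0.009,-0.084,0.06],0],[20,[0.009,-0.084,0.11],0],[20,[0.009,-0.084,0.117],0],[20,[0.009,-0.084,0.117],0],[20,[0.009,-0.084,0.117],0]])

```text
time_s: 14.1
eef_pos: [0.5223, -0.3846, 0.0671]
eef_rot: [0.001, -0.019, 1.0, -0.001]
wrist_force: [0.6, -0.6, -4.2]
opening: 0.359
grasp_force: 61.5
```

```bash
python3 go.py 523 -384.7 50 3.178
```

```text
pos [ 522.3 -384.6   67.1] yaw -3.104 q6 -2.43 t 14.1 open 30.7 F [ 0.6 -0.6 -4.2] grip 61.5
shift [-0.0016 -0.0003  0.0427] turn 0.0003
```

Emit:
play_rows(plan=[[20,[-0.001,0,0.015],0],[20,[-0.001,0,0.03],0],[20,[-0.001,0,0.043],0],[20,[-0.001,0,0.043],0],[20,[-0.001,0,0.043],0]])

```text
time_s: 14.6
eef_pos: [0.5215, -0.384, 0.0477]
eef_rot: [-0.0, -0.018, 1.0, 0.0]
wrist_force: [0.8, 0.1, -3.6]
opening: 0.366
grasp_force: 61.5
```

Emit:
play_rows(plan=[[20,[0,0,0.007],0],[20,[0,0,0.014],0],[20,[0,0,0.02],0],[20,[0,0,0.02],0],[20,[0,0,0.02],0]])

```text
time_s: 15.1
eef_pos: [0.5217, -0.3842, 0.04]
eef_rot: [0.0, -0.018, 1.0, -0.0]
wrist_force: [-0.5, 0.2, -3.1]
opening: 0.365
grasp_force: 61.7
```

```bash
python3 go.py 523 -384.7 40 3.178
```

```text
pos [ 521.7 -384.2   40. ] yaw -3.105 q6 -2.43 t 15.1 open 31.2 F [-0.5  0.2 -3.1] grip 61.7
shift [-0.0031 -0.0013  0.0001] turn 0.0002
```

Emit:
play_rows(plan=[[20,[0,0,0.003],0],[20,[0,0,0.005],0],[20,[0,0,0.005],0],[20,[0,0,0.005],0]])

```text
time_s: 15.5
eef_pos: [0.5218, -0.3842, 0.04]
eef_rot: [-0.0, -0.019, 1.0, -0.0]
wrist_force: [-6.5, 3.8, 10.1]
opening: 0.367
grasp_force: 63.4
```

```bash
python3 go.py 523 -384.7 40 3.178
```

```text
pos [ 521.8 -384.2   40. ] yaw -3.104 q6 -2.43 t 15.5 open 31.3 F [-6.5  3.8 10.1] grip 63.4
shift [-0.003  -0.0013 -0.    ] turn 0.0002
```

Emit:
play_rows(plan=[[52,[0,0,0],0],[52,[0,0,0],0],[52,[0,0,0],0],[52,[0,0,0],0],[52,[0,0,-0.05],0],[52,[0,0,-0.15],0],[52,[0,0,-0.25],0],[52,[0,0,-0.36],0],[52,[0,0,-0.4],0],[52,[0,0.1,-0.4],0.04]])

```text
time_s: 16.5
eef_pos: [0.5216, -0.3493, 0.2023]
eef_rot: [0.003, 0.047, 0.999, -0.004]
wrist_force: [1.2, 0.6, -0.6]
opening: 0.612
grasp_force: 0.0
```

Emit:
play_rows(plan=[[52,[0,0.9,0],0.6],[52,[0,0.9,0],0.6],[52,[0,0.9,0],0.6],[52,[0,0.9,0],0.6],[52,[0,0.9,0],0.6],[52,[0,0.9,0],0.6],[52,[0,0.9,0],0.6],[52,[0,0.9,0],0.6],[52,[0,0.9,0],0.6],[52,[0,0.9,0],0.6]])

```text
time_s: 17.5
eef_pos: [0.5518, 0.0158, 0.1973]
eef_rot: [-0.0, 0.697, 0.717, -0.0]
wrist_force: [-0.2, -0.9, 0.0]
opening: 0.607
grasp_force: 0.0
```

Emit:
play_rows(plan=[[52,[0,0,0],0.15],[52,[0,0,0],0.15],[52,[0,0,0],0.15],[52,[0,0,0],0.15]])

```text
time_s: 17.9
eef_pos: [0.5518, 0.0145, 0.1973]
eef_rot: [-0.0, 0.845, 0.535, -0.0]
wrist_force: [0.4, 1.1, -0.2]
opening: 0.608
grasp_force: 0.0
```

```bash
python3 go.py 547.5 97.3 115 1.067
```

```text
pos [551.8  14.5 197.3] yaw 1.13 q6 0.25 t 17.9 open 52.0 F [ 0.4  1.1 -0.2] grip 0.0
shift [ 0.1827 -0.0979  0.2059] turn 0.0201
```

Emit:
play_rows(plan=[[52,[0.1827,-0.098,0.05],0.02],[52,[0.1827,-0.098,0.05],0.02],[52,[0.1827,-0.098,0.12],0.02],[52,[0.1827,-0.098,0.2],0.02],[52,[0.1827,-0.098,0.2],0.02],[52,[0.1827,-0.098,0.2],0.02]])

```text
time_s: 18.5
eef_pos: [0.5473, 0.0971, 0.1179]
eef_rot: [-0.0, 0.86, 0.51, -0.001]
wrist_force: [1.0, -0.1, -0.2]
opening: 0.608
grasp_force: 0.0
```

```bash
python3 go.py 547.5 97.3 38.5 1.067
python3 - <<'E'
from fit import *
P=camera("top");W=cloud(P).reshape(-1,3)
for nm,x in(("wedge",(514,-315,.04)),("step",(516,-385,.04))):
    print(nm,*[np.round(v,3) for v in fit([W],nm,x,18,(55,32),42,105,34)])
E
```

```text
pos [547.3  97.1 117.9] yaw 1.071 q6 0.46 t 18.5 open 51.9 F [ 1.  -0.1 -0.2] grip 0.0
shift [0.0008 0.0007 0.1984] turn 0.0013
wedge [ 5.12299e+02 -3.15201e+02  6.20000e-02] 2.016 180
step [ 5.15067e+02 -3.83177e+02  3.80000e-02] 2.221 241
```

Both placed blocks look home. Grasp the vee.

Emit:
play_rows(plan=[[52,[0.001,0.001,0.08],0.001],[52,[0.001,0.001,0.15],0.001],[52,[0.001,0.001,0.198],0.001],[52,[0.001,0.001,0.198],0.001],[30,[0.001,0.001,0.198],0.001],[20,[0.001,0.001,0.198],0.001],[20,[0.001,0.001,0.198],0.001],[20,[0.001,0.001,0.198],0.001],[20,[0.001,0.001,0.198],0.001],[20,[0.001,0.001,0.198],0.001]])

```text
time_s: 19.55
eef_pos: [0.55, 0.0972, 0.0412]
eef_rot: [0.001, 0.861, 0.508, 0.002]
wrist_force: [-0.8, -0.5, 6.5]
opening: 0.365
grasp_force: 61.7
```

```bash
python3 go.py 511.2 -245 200 .036
```

```text
pos [550.   97.2  41.2] yaw 1.066 q6 0.47 t 19.55 open 31.2 F [-0.8 -0.5  6.5] grip 61.7
shift [-0.7953  0.3298 -0.3971] turn 0.328
```

Emit:
play_rows(plan=[[20,[0,0,-0.05],0],[20,[0,0,-0.12],0],[20,[0,0,-0.22],0],[20,[0,0,-0.32],0],[20,[0,0,-0.4],0],[20,[0,0,-0.4],0],[20,[-0.08,0.033,-0.4],0.04],[20,[-0.18,0.075,-0.4],0.08],[20,[-0.28,0.12,-0.4],0.12],[20,[-0.38,0.16,-0.4],0.16]])

```text
time_s: 20.55
eef_pos: [0.5293, -0.0676, 0.1968]
eef_rot: [-0.001, 0.961, 0.276, -0.001]
wrist_force: [0.7, 0.0, -5.7]
opening: 0.366
grasp_force: 60.6
```

Emit:
play_rows(plan=[[20,[0,0,0],0]])

```text
time_s: 20.65
eef_pos: [0.5293, -0.0713, 0.197]
eef_rot: [0.0, 0.962, 0.274, -0.001]
wrist_force: [-0.0, 0.6, -4.7]
opening: 0.361
grasp_force: 61.1
```

```bash
python3 go.py 512.2 -245 110 .036
```

```text
pos [529.3 -71.3 197. ] yaw 0.555 q6 0.66 t 20.65 open 30.8 F [-0.   0.6 -4.7] grip 61.1
shift [-0.2647  0.3466  0.2181] turn 0.1653
```

Emit:
play_rows(plan=[[20,[-0.265,0.347,0],0.1653],[20,[-0.265,0.347,0],0.1653],[20,[-0.265,0.347,0],0.1653],[20,[-0.265,0.347,0],0.1653],[20,[-0.265,0.347,0],0.1653],[20,[-0.265,0.347,0],0.1653],[20,[-0.265,0.347,0.1],0.1653],[20,[-0.265,0.347,0.2],0.1653],[20,[-0.265,0.347,0.2],0.1653],[20,[-0.265,0.347,0.2],0.1653]])

```text
time_s: 21.65
eef_pos: [0.515, -0.2387, 0.1183]
eef_rot: [-0.001, 1.0, 0.023, -0.001]
wrist_force: [0.6, 0.1, -3.9]
opening: 0.364
grasp_force: 61.7
```

```bash
python3 go.py 512.2 -245 66 .036
```

```text
pos [ 515.  -238.7  118.3] yaw 0.047 q6 0.88 t 21.65 open 31.1 F [ 0.6  0.1 -3.9] grip 61.7
shift [-0.0074  0.0156  0.1308] turn 0.0034
```

Emit:
play_rows(plan=[[20,[-0.0074,0.0156,0],0.0034],[20,[-0.0074,0.0156,0],0.0034],[20,[-0.0074,0.0156,0.06],0.0034],[20,[-0.0074,0.0156,0.12],0.0034],[20,[-0.0074,0.0156,0.13],0.0034],[20,[-0.0074,0.0156,0.13],0.0034],[20,[-0.0074,0.0156,0.13],0.0034]])

```text
time_s: 22.35
eef_pos: [0.5138, -0.2478, 0.0687]
eef_rot: [0.001, 1.0, 0.017, 0.001]
wrist_force: [-0.4, 0.4, -4.3]
opening: 0.363
grasp_force: 61.6
```

```bash
python3 go.py 512.2 -245 48 .036
```

```text
pos [ 513.8 -247.8   68.7] yaw 0.034 q6 0.88 t 22.35 open 31.0 F [-0.4  0.4 -4.3] grip 61.6
shift [-0.0038 -0.0073  0.0517] turn -0.0007
```

Emit:
play_rows(plan=[[20,[-0.003,-0.0073,0],0],[20,[-0.003,-0.0073,0.015],0],[20,[-0.003,-0.0073,0.03],0],[20,[-0.003,-0.0073,0.045],0],[20,[-0.003,-0.0073,0.05],0],[20,[-0.003,-0.0073,0.05],0]])

```text
time_s: 22.95
eef_pos: [0.5109, -0.2438, 0.0461]
eef_rot: [-0.0, 1.0, 0.017, -0.001]
wrist_force: [-0.7, 0.2, -5.0]
opening: 0.361
grasp_force: 61.9
```

```bash
python3 go.py 512.2 -245 39.5 .036
```

```text
pos [ 510.9 -243.8   46.1] yaw 0.034 q6 0.88 t 22.95 open 30.8 F [-0.7  0.2 -5. ] grip 61.9
shift [0.0032 0.0032 0.0165] turn -0.0007
```

Emit:
play_rows(plan=[[20,[0.003,0.003,0.007],0],[20,[0.003,0.003,0.013],0],[20,[0.003,0.003,0.018],0],[20,[0.003,0.003,0.02],0],[20,[0.003,0.003,0.02],0]])

```text
time_s: 23.45
eef_pos: [0.5127, -0.2453, 0.0393]
eef_rot: [0.0, 1.0, 0.017, 0.0]
wrist_force: [-2.3, 0.5, 0.3]
opening: 0.363
grasp_force: 62.3
```

```bash
python3 go.py 512.2 -245 39 .036
```

```text
pos [ 512.7 -245.3   39.3] yaw 0.034 q6 0.88 t 23.45 open 31.0 F [-2.3  0.5  0.3] grip 62.3
shift [-0.0011 -0.0008  0.0007] turn -0.0007
```

Touching the floor as expected; release, retreat, move aside to inspect.

Emit:
play_rows(plan=[[50,[0,0,0],0],[50,[0,0,0],0],[50,[0,0,0],0],[50,[0,0,0],0],[50,[0,0,-0.05],0],[50,[0,0,-0.15],0],[50,[0,0,-0.25],0],[50,[0,0,-0.36],0],[50,[0,0,-0.45],0],[50,[0,0,-0.45],0]])

```text
time_s: 24.45
eef_pos: [0.5156, -0.2474, 0.2257]
eef_rot: [0.004, 1.0, 0.017, 0.005]
wrist_force: [0.4, -0.5, 0.2]
opening: 0.587
grasp_force: 0.0
```

Emit:
play_rows(plan=[[50,[0,-0.7,0],0],[50,[0,-0.7,0],0],[50,[0,-0.7,0],0],[50,[0,-0.7,0],0],[50,[0,-0.7,0],0],[50,[0,-0.7,0],0],[50,[0,-0.7,0],0],[50,[0,-0.7,0],0],[50,[0,-0.7,0],0]])

```text
time_s: 25.35
eef_pos: [0.5032, 0.0337, 0.2185]
eef_rot: [0.0, 1.0, 0.016, -0.0]
wrist_force: [-0.0, 0.4, 0.7]
opening: 0.586
grasp_force: 0.0
```

```bash
python3 go.py 512.2 -245 39 .036
python3 - <<'E'
from fit import *
P=camera("top");W=cloud(P).reshape(-1,3)
for nm,x in(("wedge",(514,-315,.04)),("step",(516,-385,.04)),("vee",(512,-245,.04))):
    print(nm,*[np.round(v,3) for v in fit([W],nm,x,18,(55,32),42,105,34)])
S=camera("side")
c=lambda i,r0,r1,a,b:cv2.resize(i[r0:r1,a:b,::-1],(400,400),interpolation=cv2.INTER_CUBIC)
cv2.imwrite("pics/end.png",np.hstack([c(P["image"],145,215,280,370),c(S["image"],90,200,210,340)]))
E
```

```text
pos [503.2  33.7 218.5] yaw 0.033 q6 1.37 t 25.35 open 50.0 F [-0.   0.4  0.7] grip 0.0
shift [-2.00e-04  6.97e-01  4.49e-01] turn -0.001
wedge [ 5.14531e+02 -3.14897e+02  3.90000e-02] 2.187 177
step [ 5.15511e+02 -3.83022e+02  2.40000e-02] 2.141 237
vee [ 5.10782e+02 -2.44309e+02  2.90000e-02] 2.176 234
```

View pics/end.png

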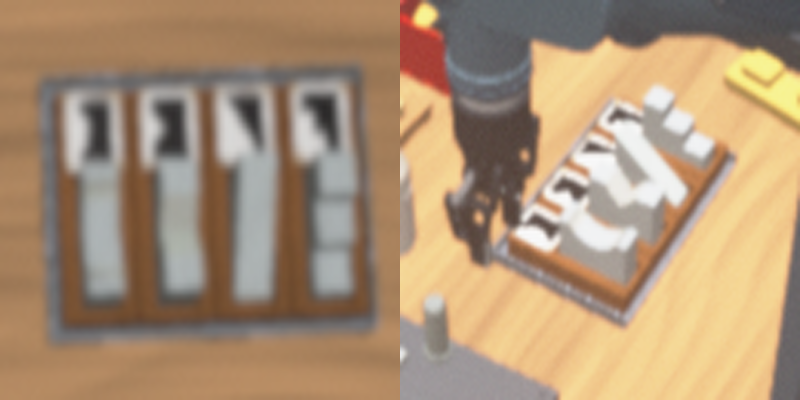

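The picture shows radius, vee, wedge and step left to right (top crop columns 100, 180, 255, 335), each below its own label. The high ends of the step and wedge are at the label, and all four sit down in their slots.

```bash
python3 -c "
from bench import *
print(hand_in())"
```

```text
the job is handed in; nothing more can be done
None
```

I put the step, wedge and vee blocks in their own slots, high ends at the labels, and handed the job in at about 25 s. The hand-in returned no verdict, but the last pictures showed all four blocks seated.

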